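Slide the slate drip tray under the menorah

TASK

Put the two dreidels in the glass bowl to clear the way. Then press your fingertips on top of the slate drip tray and drag it, flat on the sill and never lifted, in between the menorah's two legs until it lies centred below the bar, square to it and sticking out equally on both sides. Do not shift the menorah, and leave the bowl and the egg cup standing where they are.

Things in the scene. Friction and masses are not known exactly. Their poses are not given: they have to be found in the camera images.
- slate: thin dark slate tray, 160 (x) x 120 (y) mm, top 6 mm above the sill: 4 mm slab on four slick 2 mm felt feet by its corners (friction 0.12), 0.3 kg. Origin: centre of its underside. Too wide to grasp. A press of 15 N drags it. Under both fingertips, 30 to 50 mm apart and bearing equally (set across the arm, not along it), it follows and turns; under one, off its middle, it swings. A dreidel lies on it.
- menorah: low bridge-shaped aluminium menorah, loose on the sill, 0.85 kg: a bar 212 mm long (x) and 28 mm wide (y), its underside 28 mm and its top 38 mm above the sill, on two end legs 14 mm thick (x) and 44 mm deep (y) whose inner faces stand 180 mm apart (x = -90 and +90 mm). Nine candle cups of 17 mm diameter in a row on the bar: eight reach 54 mm high, the middle one 66 mm. Origin: on the sill midway between the legs; z up. The same from both sides (+y and -y), and open on both.
- bowl_in (a point): centre of the inner floor of the glass bowl, 5 mm above the sill. The bowl is round: outer diameter 100 mm at the foot, 136 mm at the rim, 50 mm high, wall 4 mm; 0.45 kg, loose.
- bowl: the glass bowl itself; origin at the centre of its underside.
- dreidel_a: plastic dreidel (four-sided spinning top), 66 mm long, lying on its side: a 30 mm cube body, then a stepped point 16.5 mm long on its +x end (narrowing 24, 16, 8 mm square) and a stem 20.5 mm long, 8 mm thick on its -x end; 30 g. Best gripped across the cube body, 30 mm wide. Lies on the slate. Origin: on the face it lies on at the start, below the cube's centre.
- dreidel_a_center (a point): centre of the cube body of the dreidel on the slate, 15 mm above what it lies on; axes as the body's.
- dreidel_b: plastic dreidel (four-sided spinning top), 66 mm long, lying on its side: a 30 mm cube body, then a stepped point 16.5 mm long on its +x end (narrowing 24, 16, 8 mm square) and a stem 20.5 mm long, 8 mm thick on its -x end; 30 g. Best gripped across the cube body, 30 mm wide. Lies on the sill, in the passage between the bowl and the egg cup. Origin: on the face it lies on at the start, below the cube's centre.
- dreidel_b_center (a point): centre of the cube body of the dreidel on the sill, 15 mm above it; axes as the body's.
- egg_cup: white ceramic egg cup, 50 mm across, 64 mm high, loose, 110 g. Origin: centre of its underside. Stands across from the bowl; the slate has to pass between the two. Must stay.

How it is judged:
On the way, in this order (a step that is already met when the one before it is completed fails the run):
1. both dreidels lie in the glass bowl, let go (horizontal distance between each of dreidel_a_center, dreidel_b_center and bowl_in below 0.055 m and z of dreidel_a_center in the frame of bowl_in between 0 and 0.06 m and z of dreidel_b_center in the frame of bowl_in between 0 and 0.06 m and contact force between the fingers and dreidel_a below 0.2 N and contact force between the fingers and dreidel_b below 0.2 N), for 0.2 s.
2. the slate has been dragged at least 50 mm with the fingertips pressing on its top (distance of slate from where it was at the start of the episode above 0.05 m and contact force between the fingers and slate above 1 N and x of the grasp point in the frame of slate between -0.085 and 0.085 m and y of the grasp point in the frame of slate between -0.065 and 0.065 m), for 0.1 s.
At the end, for the whole second after the job is handed in: Slate flat on the sill between the menorah's legs, centres within 15 mm along and across the bar, long side within 0.12 rad of the bar; both dreidels in the bowl (cube centres within 55 mm of its axis, under 60 mm above its inner floor); all at rest, menorah upright (x of slate in the frame of menorah between -0.015 and 0.015 m and y of slate in the frame of menorah between -0.015 and 0.015 m and angle between the x axis of slate and the x axis of menorah, either way round below 0.12 rad and height (world z) of slate below 0.006 m and horizontal distance between each of dreidel_a_center, dreidel_b_center and bowl_in below 0.055 m and z of dreidel_a_center in the frame of bowl_in between 0 and 0.06 m and z of dreidel_b_center in the frame of bowl_in between 0 and 0.06 m and linear speed of each of slate, menorah, bowl, dreidel_a, dreidel_b below 0.02 m/s and angle between menorah's own z axis and vertical below 0.1 rad); the robot touches nothing.
It fails at once if the slate is lifted (over 15 mm) or tipped (height (world z) of slate above 0.015 m or angle between slate's own z axis and vertical above 0.15 rad).
It fails at once if the menorah is shifted by more than 15 mm or tipped (distance of menorah from where it was at the start of the episode above 0.015 m or angle between menorah's own z axis and vertical above 0.35 rad).
It fails at once if the bowl is pushed by more than 30 mm or tipped (distance of bowl from where it was at the start of the episode above 0.03 m or angle between bowl's own z axis and vertical above 0.35 rad).
It fails at once if the egg cup is pushed by more than 20 mm or tipped (distance of egg_cup from where it was at the start of the episode above 0.02 m or angle between egg_cup's own z axis and vertical above 0.35 rad).
It also fails if it takes over 72 s, if anything falls off the work surface, if the arm or the gripper's body presses on something with over 40 N, if the wrist force passes 120 N, or if a joint passes its speed limit or range.

ROBOT

A 6-joint arm with a two-finger parallel gripper is mounted at the origin on the work surface. World frame = base frame: x ahead of the robot, y to its left, z up, the work surface at z = 0. Lengths are in m, angles in rad, forces in N, time in s.
With the tool pointing down it reaches from about 0.35 to 0.975 m from the base axis. Payload 4.9 kg.
Tool frame: the origin (TCP) lies at the very end of the fingers, on their centre line; the grasp point (between the pads) lies manip.grasp_offset behind it (manip.grasp_offset is the distance from the TCP to the grasp point, in m); z points along the fingers, y is the line along which they close (so a half turn about z gives the same grasp; the last joint's range is limited). The gripper opens to 85 mm and grips with 20 to 120 N. Pads are 22 mm wide; open, the fingers measure 114 mm over their backs; the gripper's body (76 mm by 85 mm) begins 54 mm behind the grasp point. The pads swing forward as they close: fully open they stand 13 mm farther back than shut.
Start: joints at [-1.251, 0.053, 1.613, -0, 1.476, -0.119], TCP at [0.266, -0.566, 0.231] pointing down, gripper open.
Joint ranges: [-3.01, 3.01], [-1.01, 2.22], [0.06, 2.58], [-1.02, 4.17], [0.09, 2.62], [-3.14, 3.14]. Speed limits (rad/s): [2.57, 2.57, 3.14, 3.14, 3.14, 3.14].

INTERFACE

Orientations are given as a rotation vector (axis times angle).
In Python, from bench import manip gives the robot as it stands.
- The arm moves only by the tool servo_tool, never from a script. Its argument "steps" is a list of rows, each a list of 5 numbers: the shift along the tool's x, y, z in m, then the turn about the tool's z in rad, then the finger opening in m, from 0 to 0.0854. In form: [[dx, dy, dz, yaw, fingers], ...]. A call has 1 to 12 rows; each row is the pose to reach, as a shift and turn from the pose commanded when the call began, along the tool's axes at that moment; what a row does not reach only later rows make up. A row lasts 1/10 s, in which the tool goes at most 50 mm and 8.59 degrees, less where a joint would pass 70% of its speed; a pose out of reach is approached as far as the arm can. A call with a gripper value outside its range is refused whole. The fingers move at their own pace and stop on an object; "force" is the grip in N (left out, the last holds). Time passes only in rows, so rows that repeat a pose let the fingers close. It gives the time, the measured TCP pose, the force, the opening and the grip force at its end, in the units of the state.
- manip.get_obs(): the state, without advancing time (a new reading comes with each control period).
- manip.snapshot(name): name is "scene" or "top" or "wrist"; returns a dict with "color" (420x560x3 uint8, red, green, blue), "vertical_fov" (degrees; the focal length in pixels is half the picture's height over the tangent of half this angle, whatever the lens; pixels are square), "cx", "cy" (the principal point, pixels), "view" (4x4, takes a point from world to camera coordinates). Camera axes: x right, y down, z forward; pixel columns grow to the right and rows downward; lengths in m; the calibration is good to about 2 mm. A picture is of the moment at which its call begins. There is no depth.
- manip.job_done(): hands the job in; it is judged then, once.
The state is a dict: "time": time; "joint_positions": joint angles; "qvel": joint speeds; "effort": joint torques, N m; "tcp_pos": TCP position; "ee_rot": TCP orientation; "ft_force": force on the tool from outside, world axes, zero at the start; "torque": the same for the moment, N m; "width": finger opening in m; "grip_force": force on a finger pad.
Only numpy, scipy, OpenCV 4.12 (cv2) and the standard library are available. Lean on these libraries where they do the work, as an engineer would, in place of code of your own. Each camera call takes 0.05 s, during which the arm holds its last target. There are 200 camera calls.

## Working session

There is one attempt and no reset: what is moved stays moved. The work goes in short steps, Python scripts to look and compute and a tool call to move; the robot and the scene stay as the last step left them, time stands still between calls to the robot, and variables do not carry over. Pictures are saved under pics/ and viewed, at most 10 in all, crops included, and the job is handed in when it is done.

Besides the shell and the picture viewer there is one more tool, called after "Request:" by a JSON object that holds its "method" and its "body". servo_tool: Moves the arm, as the interface text tells. Its arguments: {"type":"object","properties":{"steps":{"type":"array","items":{"type":"array","items":{"type":"number"}}},"force":{"type":"number"}},"required":["steps"]}

```bash
ls; mkdir -p pics; cat > h.py <<'E'
import numpy as np, cv2
from bench import manip
from scipy.spatial.transform import Rotation as R
def snap(n):
    s=manip.snapshot(n); s['f']=s['color'].shape[0]/2/np.tan(np.radians(s['vertical_fov'])/2); return s
def ray(s,u,v,z):
    V=np.array(s['view']); c=-V[:3,:3].T@V[:3,3]
    d=V[:3,:3].T@np.array([(u-s['cx'])/s['f'],(v-s['cy'])/s['f'],1]); return c+d*(z-c[2])/d[2]
def proj(s,p):
    V=np.array(s['view']); q=V[:3,:3]@np.array(p)+V[:3,3]; return np.array([s['cx']+s['f']*q[0]/q[2],s['cy']+s['f']*q[1]/q[2]])
def save(s,n): cv2.imwrite(f'pics/{n}.png',cv2.cvtColor(s['color'],cv2.COLOR_RGB2BGR))
def st():
    o=manip.get_obs(); r=R.from_rotvec(o['ee_rot']).as_matrix()
    print('t',o['time'],'tcp',np.round(o['tcp_pos'],4),'x',np.round(r[:,0],3),'y',np.round(r[:,1],3),'z',np.round(r[:,2],3),'w',o['width'],'F',np.round(o['ft_force'],2)); return o,r
E
python3 - <<'E'
from h import *
o,r=st(); print(o); print(manip.grasp_offset)
s=snap('top'); save(s,'top0'); V=np.array(s['view']); print(-V[:3,:3].T@V[:3,3], s['f'])
np.save('top0.npy',s['color'])
s=snap('scene'); save(s,'scene0'); V=np.array(s['view']); print(-V[:3,:3].T@V[:3,3])
E
```

```text
pics
t 0.0 tcp [ 0.2653 -0.5652  0.2301] x [0.905 0.425 0.   ] y [ 0.425 -0.905 -0.002] z [-0.001  0.002 -1.   ] w 0.085583401865132 F [-0.63  0.28 -0.09]
{'time': 0.0, 'joint_positions': array([-1.25101103e+00,  5.33655031e-02,  1.61428551e+00, -1.91143569e-05,
        1.47600328e+00, -1.19017273e-01]), 'qvel': array([ 0.00010761, -0.00030309, -0.00094487,  0.00161388, -0.00049511,
       -0.00142278]), 'effort': array([ 7.92059072e-04, -3.93679941e+01, -3.70175457e+01, -2.35314377e-05,
        7.08013598e-03, -1.96632151e-06]), 'tcp_pos': array([ 0.26532401, -0.56520112,  0.23006273]), 'ee_rot': array([-3.06428131e+00, -6.83309643e-01,  3.54045384e-04]), 'ft_force': array([-0.62905344,  0.2801217 , -0.08540143]), 'torque': array([ 0.0415252 , -0.01787936,  0.02519978]), 'grip_force': 0.0, 'width': 0.085583401865132}
0.0187
[0.50092264 0.01000202 0.84868449] 385.40914913587807
[ 1.17299311 -0.0755417   0.88520443]
```

View pics/top0.png

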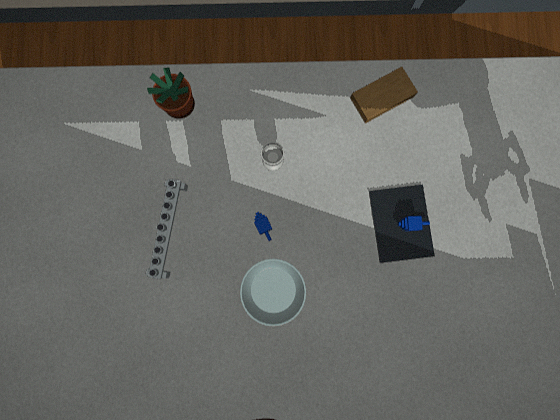

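View pics/scene0.png

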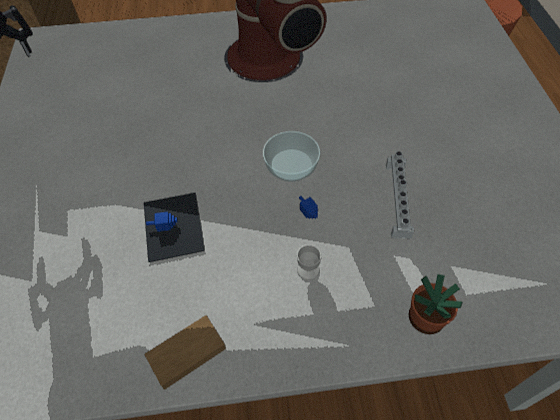

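The top view has +x up and +y left. The slate is near (402,223) with dreidel a at (413,222). Dreidel b is at (263,225), the bowl at (273,292), the egg cup at (272,156) and the menorah runs from (172,184) to (154,272). Next I'll measure these with colour masks.

```bash
cat > m.py <<'E'
from h import *
def slate(s,lo=(0,0,0)):
    c=s['color']; h=cv2.cvtColor(c,cv2.COLOR_RGB2HSV)
    m=((h[...,2]<75)).astype(np.uint8)
    return m
def blue(s):
    h=cv2.cvtColor(s['color'],cv2.COLOR_RGB2HSV)
    m=((h[...,0]>105)&(h[...,0]<130)&(h[...,1]>150)).astype(np.uint8)
    return m
def comps(m,amin):
    n,l,t,c=cv2.connectedComponentsWithStats(m); return [(t[i],c[i],(l==i).astype(np.uint8)) for i in range(1,n) if t[i][4]>=amin]
E
python3 - <<'E'
from m import *
s=snap('top'); c=s['color']; h=cv2.cvtColor(c,cv2.COLOR_RGB2HSV)
for p in [(400,195),(385,240),(410,250),(240,80),(300,400),(402,223),(272,292),(245,292),(272,156),(163,228),(414,223),(405,210)]: print(p,h[p[1],p[0]],c[p[1],p[0]])
for t,cc,mm in comps(blue(s),20):
    ys,xs=np.nonzero(mm); print('blue',t,cc,ray(s,*cc,0.02))
    # axis via PCA
    w=np.array([ray(s,x,y,0.02)[:2] for x,y in zip(xs,ys)]); u,S,vt=np.linalg.svd(w-w.mean(0),full_matrices=False); pr=(w-w.mean(0))@vt[0]; print(' axis',vt[0],'range',pr.min(),pr.max(), 'mean',w.mean(0))
    for b in np.arange(-.04,.04,.005):
        k=(pr>=b)&(pr<b+.005)
        if k.sum(): q=((w-w.mean(0))@vt[1])[k]; print('   %.3f %.3f'%(b,np.ptp(q)),end='')
    print()
E
```

```text
(400, 195) [103  39  46] [39 43 46]
(385, 240) [110  41  37] [31 33 37]
(410, 250) [101  64  32] [24 29 32]
(240, 80) [ 60   7 110] [107 110 107]
(300, 400) [ 45   5 102] [101 102 100]
(402, 223) [108 221 141] [ 19  67 141]
(272, 292) [ 88  25 152] [137 152 151]
(245, 292) [ 90  34 113] [ 98 113 113]
(272, 156) [ 49  18 116] [111 116 108]
(163, 228) [ 73  16 111] [104 111 107]
(414, 223) [108 225 135] [ 16  63 135]
(405, 210) [120  22  35] [32 32 35]
blue [254 212  18  29 262] [262.28244275 224.1870229 ] [0.57020102 0.04421221 0.02      ]
 axis [-0.9113704  -0.41158716] range -0.02884074915393868 0.03704372771011255 mean [0.57022577 0.0442205 ]
   -0.030 0.006   -0.025 0.014   -0.020 0.021   -0.015 0.028   -0.010 0.029   -0.005 0.027   -0.000 0.028   0.005 0.027   0.010 0.028   0.015 0.026   0.020 0.005   0.025 0.005   0.030 0.005   0.035 0.003
blue [398 215  32  16 342] [412.28362573 223.13450292] [ 0.56634307 -0.27853137  0.02      ]
 axis [ 0.04872444 -0.99881226] range -0.030987695904388615 0.03603298541425713 mean [ 0.56635247 -0.27853073]
   -0.035 0.006   -0.030 0.013   -0.025 0.022   -0.020 0.026   -0.015 0.028   -0.010 0.030   -0.005 0.031   -0.000 0.031   0.005 0.031   0.010 0.030   0.015 0.030   0.020 0.022   0.025 0.007   0.030 0.007   0.035 0.002
```

```bash
python3 - <<'E'
import numpy as np,cv2
c=np.load('top0.npy')[:,:,::-1]
a=cv2.resize(c[165:285,355:455],None,fx=4,fy=4,interpolation=cv2.INTER_CUBIC)
b=cv2.resize(c[165:285,140:195],None,fx=4,fy=4,interpolation=cv2.INTER_CUBIC)
cv2.imwrite('pics/c1.png',np.hstack([a,b]))
E
```

```text
(no output)
```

View pics/c1.png

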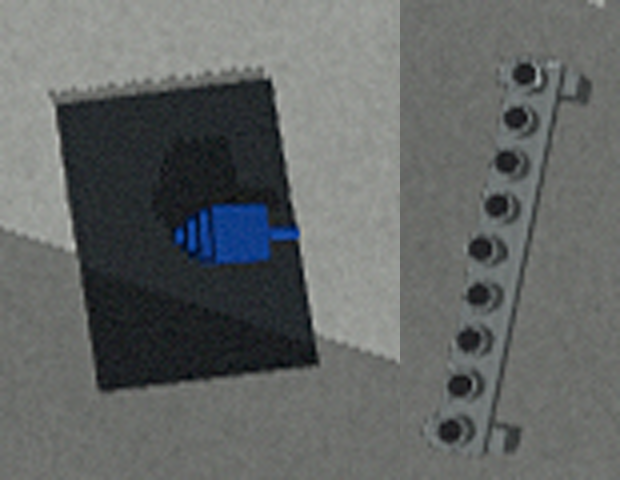

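The crop shows all four slate corners, with dreidel a's point to the left and stem to the right, and the nine menorah cup rims. I'll convert these to world coordinates.

```bash
python3 - <<'E'
from m import *
s=snap('top')
q=[(57,103),(270,80),(318,364),(100,390)]
C=np.array([ray(s,355+x/4-.4,165+y/4-.4,.006)[:2] for x,y in q]); print('slate',C.round(4).tolist(),C.mean(0))
print('sides',[np.linalg.norm(C[i]-C[(i+1)%4]).round(4) for i in range(4)])
d=(C[0]-C[3])+(C[1]-C[2]); print('x-axis ang deg',np.degrees(np.arctan2(d[1],d[0])))
q=[(525,74),(517,118),(507,162),(498,205),(479,296),(470,340),(462,385),(450,430)]
M=np.array([ray(s,140+(x-400)/4-.4,165+y/4-.4,.054)[:2] for x,y in q]); print('cups',M.round(4).tolist(),'centre',M.mean(0)); d=M[0]-M[-1]; print(np.linalg.norm(d),np.degrees(np.arctan2(d[1],d[0])))
print('mid',ray(s,140+82/4-.4,165+249/4-.4,.066))
h=cv2.cvtColor(s['color'],cv2.COLOR_RGB2HSV)
m=((h[...,0]>80)&(h[...,0]<100)&(h[...,1]>18)&(h[...,2]>90)).astype(np.uint8)
for t,c,mm in comps(m,300):
    cn=max(cv2.findContours(mm,0,1)[0],key=cv2.contourArea); (x,y),r=cv2.minEnclosingCircle(cn); e=cv2.fitEllipse(cn)
    print('bowl',t,(x,y,r),ray(s,*e[0],.05),e[1],'rim dia',e[1][0]*(0.8487-.05)/s['f'])
print('egg top', ray(s,272.5,152,.064), ray(s,273,158,0.03), 'rim L,R', ray(s,262,152,.064),ray(s,284,152,.064))
# brightness patch
g=h[...,2][135:175,255:292]; 
import sys; cv2.imwrite('pics/c2.png',cv2.resize(s['color'][130:180,240:310,::-1],None,fx=8,fy=8,interpolation=cv2.INTER_CUBIC))
E
```

```text
slate [[0.6419, -0.1919], [0.6525, -0.31], [0.4961, -0.3265], [0.4842, -0.208]] [ 0.56866871 -0.25907765]
sides [np.float64(0.1186), np.float64(0.1573), np.float64(0.119), np.float64(0.1585)]
x-axis ang deg 5.923409959508566
cups [[0.6574, 0.2334], [0.6342, 0.2373], [0.6111, 0.2422], [0.5886, 0.2466], [0.5416, 0.2558], [0.519, 0.2601], [0.4961, 0.2638], [0.4734, 0.2696]] centre [0.5651634  0.25110664]
0.18760953929529298 -11.129101170262787
mid [0.5648661  0.25091125 0.066     ]
bowl [ 240  259   66   67 2976] (272.05712890625, 291.94287109375, 33.690391540527344) [0.42870015 0.0239301  0.05      ] (65.05866241455078, 66.19327545166016) rim dia 0.13482387168806442
egg top [0.7171304  0.01889486 0.064     ] [0.71312563 0.0184267  0.03      ] rim L,R [0.71758074 0.04079936 0.064     ] [ 0.71663741 -0.00508435  0.064     ]
```

View pics/c2.png

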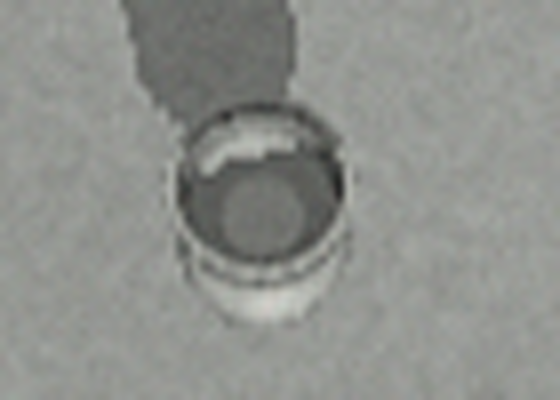

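Measured positions (m):

| Thing | Position | Heading |
|---|---|---|
| Slate | (0.569, -0.259) | +5.9° |
| Menorah | (0.565, 0.251) | -11.1° |
| Bowl | (0.429, 0.024) | – |
| Egg cup | (0.716, 0.018) | – |
| Dreidel a | (0.566, -0.276) | – |
| Dreidel b | (0.569, 0.044) | – |

The sizes agree with those given. I'll go for dreidel a first.

```bash
cat > to.py <<'E'
import sys
from h import *
o,r=st()
a=[float(v) for v in sys.argv[1:]]
p=r.T@(np.array(a[:3])-o['tcp_pos'])
s='shift %s'%np.round(p,4)
if len(a)>3:
    cur=np.degrees(np.arctan2(r[1,1],r[0,1])); d=(a[3]-cur+90)%180-90
    s+=' yaw %.4f (cur y ang %.2f)'%(-np.radians(d),cur)
print(s,'q6',o['joint_positions'][5],'grip',o['grip_force'],'torque',o['torque'].round(3))
E
python3 to.py 0.5655 -0.2755 0.12 2.8
```

```text
t 0.2 tcp [ 0.2654 -0.5654  0.2305] x [0.905 0.425 0.   ] y [ 0.425 -0.905 -0.001] z [-0.     0.001 -1.   ] w 0.08523421765163677 F [ 0.23  0.02 -1.25]
shift [ 0.3948 -0.1348  0.1108] yaw -1.1809 (cur y ang -64.86) q6 -0.11898329346240008 grip 0.0 torque [-0.014  0.024  0.021]
```

Request:
{"method": "servo_tool", "body": {"steps": [[0.033, -0.011, 0.009, -0.1, 0.07], [0.066, -0.022, 0.018, -0.2, 0.07], [0.099, -0.034, 0.028, -0.3, 0.07], [0.132, -0.045, 0.037, -0.4, 0.07], [0.164, -0.056, 0.046, -0.5, 0.07], [0.197, -0.067, 0.055, -0.6, 0.07], [0.23, -0.079, 0.065, -0.7, 0.07], [0.263, -0.09, 0.074, -0.8, 0.07], [0.296, -0.101, 0.083, -0.9, 0.07], [0.329, -0.112, 0.092, -1.0, 0.07], [0.362, -0.124, 0.102, -1.1, 0.07], [0.395, -0.135, 0.111, -1.181, 0.07]]}}

```text
time: 1.4
tcp_pos: [0.5665, -0.2744, 0.1196]
ee_rot: [-2.162, -2.279, 0.0]
ft_force: [0.5, -0.5, -0.6]
width: 0.07
grip_force: 0.0
```

```bash
python3 - <<'E'
from m import *
o,r=st()
s=snap('wrist'); save(s,'w1')
for t,cc,mm in comps(blue(s),100):
    ys,xs=np.nonzero(mm); w=np.array([ray(s,x,y,0.036)[:2] for x,y in zip(xs,ys)]); u,S,vt=np.linalg.svd(w-w.mean(0),full_matrices=False); pr=(w-w.mean(0))@vt[0]; print(cc,'ax',vt[0],'r',pr.min(),pr.max(),'mean',w.mean(0))
E
python3 to.py 0.5655 -0.2755 0.014 2.8
```

```text
t 1.4 tcp [ 0.5665 -0.2744  0.1196] x [-0.053  0.999  0.   ] y [ 0.999  0.053 -0.   ] z [-0.  0. -1.] w 0.06999073798325363 F [ 0.46 -0.49 -0.62]
[282.98668033 215.3432377 ] ax [ 0.020782   -0.99978403] r -0.028607666499626313 0.03398527207177045 mean [ 0.56634419 -0.27335716]
t 1.45 tcp [ 0.5686 -0.2704  0.1178] x [-0.058  0.998  0.004] y [0.998 0.058 0.   ] z [ 0.     0.004 -1.   ] w 0.06977700211735327 F [-0.56  2.87  0.22]
shift [-0.0054 -0.0034  0.1038] yaw 0.0091 (cur y ang 3.32) q6 -0.6225719749784732 grip 0.0 torque [ 0.167  0.041 -0.039]
```

View pics/w1.png

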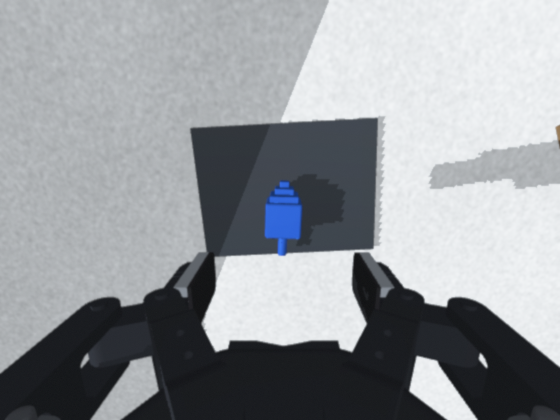

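The wrist view shows dreidel a at (283,215), between the fingers in x and well aligned. I'll descend and grip.

Request:
{"method": "servo_tool", "body": {"steps": [[0.002, 0, 0.02, 0, 0.07], [0.002, 0, 0.05, 0, 0.07], [0.002, 0, 0.08, 0, 0.07], [0.002, 0, 0.1, 0, 0.07], [0.002, 0, 0.107, 0, 0.07], [0.002, 0, 0.107, 0, 0.07], [0.002, 0, 0.107, 0, 0.02], [0.002, 0, 0.107, 0, 0.02], [0.002, 0, 0.107, 0, 0.02], [0.002, 0, 0.107, 0, 0.02], [0.002, 0, 0.107, 0, 0.02]], "force": 25}}

```text
time: 2.55
tcp_pos: [0.5668, -0.2745, 0.0152]
ee_rot: [2.164, 2.273, 0.001]
ft_force: [-0.4, 0.4, 5.8]
width: 0.0292
grip_force: 26.1
```

Request:
{"method": "servo_tool", "body": {"steps": [[0, 0, -0.03, 0, 0.02], [0, 0, -0.07, 0, 0.02], [0, 0, -0.11, 0, 0.02], [0, 0, -0.13, 0, 0.02], [0, 0, -0.13, 0, 0.02]]}}

```text
time: 3.05
tcp_pos: [0.5678, -0.2751, 0.1481]
ee_rot: [2.161, 2.27, 0.002]
ft_force: [-0.2, -0.4, -0.3]
width: 0.0295
grip_force: 25.3
```

```bash
python3 to.py 0.429 0.039 0.142 -3
```

```text
t 3.05 tcp [ 0.5678 -0.2751  0.1481] x [-0.049  0.999 -0.005] y [0.999 0.049 0.007] z [ 0.007 -0.004 -1.   ] w 0.029455936805391755 F [-0.25 -0.4  -0.34]
shift [ 0.3205 -0.1233  0.0037] yaw 0.1015 (cur y ang 2.81) q6 -0.6181041524366789 grip 25.3452005982399 torque [ 0.028 -0.036 -0.034]
```

Request:
{"method": "servo_tool", "body": {"steps": [[0.03, -0.015, 0, 0.01, 0.02], [0.07, -0.03, 0, 0.02, 0.02], [0.11, -0.05, 0, 0.03, 0.02], [0.15, -0.07, 0, 0.04, 0.02], [0.19, -0.09, 0, 0.05, 0.02], [0.23, -0.11, 0, 0.05, 0.02], [0.27, -0.125, 0, 0.05, 0.02], [0.295, -0.135, 0, 0.05, 0.02], [0.308, -0.138, 0, 0.05, 0.02], [0.308, -0.138, 0, 0.05, 0.02], [0.308, -0.138, 0, 0.05, 0.02]]}}

```text
time: 4.15
tcp_pos: [0.4121, 0.027, 0.1419]
ee_rot: [-2.221, -2.22, 0.002]
ft_force: [-0.1, 0.4, -0.8]
width: 0.0294
grip_force: 25.3
```

```bash
python3 to.py 0.415 0.027 0.032 0
```

```text
t 4.15 tcp [0.4121 0.027  0.1419] x [ 0.  1. -0.] y [ 1.    -0.    -0.002] z [-0.002 -0.    -1.   ] w 0.029370289466319605 F [-0.11  0.44 -0.79]
shift [-0.      0.0031  0.1099] yaw -0.0004 (cur y ang -0.02) q6 -0.11442164446505473 grip 25.345646739006042 torque [ 0.006 -0.048  0.009]
```

Request:
{"method": "servo_tool", "body": {"steps": [[0, 0.003, 0.03, 0, 0.02], [0, 0.003, 0.07, 0, 0.02], [0, 0.003, 0.1, 0, 0.02], [0, 0.003, 0.11, 0, 0.02], [0, 0.003, 0.11, 0, 0.02], [0, 0.003, 0.11, 0, 0.042], [0, 0.003, 0.11, 0, 0.042], [0, 0.003, 0.11, 0, 0.042], [0, 0.003, 0.08, 0, 0.042], [0, 0.003, 0.04, 0, 0.042], [0, 0.003, 0, 0, 0.042]]}}

```text
time: 5.25
tcp_pos: [0.4155, 0.0272, 0.1452]
ee_rot: [2.222, 2.22, 0.001]
ft_force: [1.0, -0.1, 0.3]
width: 0.0422
grip_force: 0.0
```

```bash
python3 to.py 0.568 0.0435 0.115 -65.7
```

```text
t 5.25 tcp [0.4155 0.0272 0.1452] x [ 0.001  1.    -0.   ] y [ 1.    -0.001  0.001] z [ 0.001 -0.    -1.   ] w 0.04221286086295487 F [ 1.02 -0.11  0.31]
shift [0.0164 0.1524 0.0303] yaw 1.1459 (cur y ang -0.04) q6 -0.11300522855033826 grip 0.0 torque [-0.02  -0.057 -0.006]
```

Request:
{"method": "servo_tool", "body": {"steps": [[0.002, 0.02, 0, 0.14, 0.07], [0.004, 0.045, 0, 0.28, 0.07], [0.006, 0.07, 0.005, 0.42, 0.07], [0.008, 0.095, 0.01, 0.56, 0.07], [0.012, 0.12, 0.02, 0.7, 0.07], [0.016, 0.14, 0.03, 0.84, 0.07], [0.016, 0.152, 0.03, 0.98, 0.07], [0.016, 0.152, 0.03, 1.1, 0.07], [0.016, 0.152, 0.03, 1.146, 0.07], [0.016, 0.152, 0.03, 1.146, 0.07], [0.016, 0.152, 0.03, 1.146, 0.07]]}}

```text
time: 6.35
tcp_pos: [0.5681, 0.043, 0.1141]
ee_rot: [3.071, 0.662, 0.002]
ft_force: [-0.2, -0.3, 1.2]
width: 0.0697
grip_force: 0.0
```

```bash
python3 - <<'E'
from m import *
s=snap('wrist'); save(s,'w2')
for t,cc,mm in comps(blue(s),100):
    ys,xs=np.nonzero(mm); w=np.array([ray(s,x,y,0.025)[:2] for x,y in zip(xs,ys)]); u,S,vt=np.linalg.svd(w-w.mean(0),full_matrices=False); pr=(w-w.mean(0))@vt[0]; print(cc,'ax',vt[0],np.degrees(np.arctan(vt[0][1]/vt[0][0])),'r',pr.min(),pr.max(),'mean',w.mean(0))
E
python3 to.py 0.568 0.0435 0.008 -65.7
```

```text
[282.32342857 210.72057143] ax [-0.91183142 -0.41056481] 24.240320243602536 r -0.028426060250436185 0.035016304745325556 mean [0.57161156 0.04511833]
[226.89250814 341.64495114] ax [-0.74013191  0.67246172] -42.257346794340904 r -0.021006621168482127 0.015552978717357767 mean [0.43229011 0.04009661]
t 6.4 tcp [0.568  0.043  0.1139] x [0.911 0.412 0.001] y [ 0.412 -0.911  0.   ] z [ 0.001 -0.    -1.   ] w 0.06991856963332933 F [-0.43  0.57 -0.  ]
shift [ 1.000e-04 -5.000e-04  1.059e-01] yaw 0.0007 (cur y ang -65.66) q6 1.0909342465505547 grip 0.0 torque [ 0.001  0.008 -0.026]
```

View pics/w2.png

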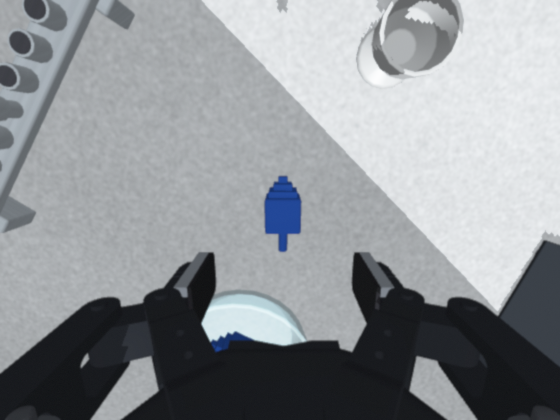

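Dreidel b is at (282,211), centred and aligned between the fingers. Dreidel a is partly visible in the bowl at about (227,342). I'll grip b and lift.

Request:
{"method": "servo_tool", "body": {"steps": [[0.002, 0, 0.03, 0, 0.07], [0.002, 0, 0.07, 0, 0.07], [0.002, 0, 0.095, 0, 0.07], [0.002, 0, 0.105, 0, 0.07], [0.002, 0, 0.105, 0, 0.07], [0.002, 0, 0.105, 0, 0.02], [0.002, 0, 0.105, 0, 0.02], [0.002, 0, 0.105, 0, 0.02], [0.002, 0, 0.105, 0, 0.02], [0.002, 0, 0.105, 0, 0.02]]}}

```text
time: 7.4
tcp_pos: [0.5713, 0.0437, 0.0104]
ee_rot: [3.07, 0.661, 0.005]
ft_force: [-0.1, 0.0, 6.4]
width: 0.0293
grip_force: 26.3
```

Request:
{"method": "servo_tool", "body": {"steps": [[0, 0, -0.03, 0, 0.02], [0, 0, -0.07, 0, 0.02], [0, 0, -0.11, 0, 0.02], [0, 0, -0.13, 0, 0.02], [0, 0, -0.14, 0, 0.02], [0, 0, -0.14, 0, 0.02]]}}

```text
time: 8.0
tcp_pos: [0.5703, 0.0437, 0.1498]
ee_rot: [3.071, 0.661, 0.004]
ft_force: [-0.9, -0.1, -0.3]
width: 0.0292
grip_force: 25.6
```

```bash
python3 - <<'E'
from m import *
s=snap('top')
c=s['color'][240:345,220:330,::-1]; cv2.imwrite('pics/t2.png',cv2.resize(c,None,fx=5,fy=5,interpolation=cv2.INTER_CUBIC))
for t,cc,mm in comps(blue(s),30): print(t,cc,ray(s,*cc,.025))
E
python3 to.py 0.446 0.027 0.143 0
```

```text
t 8.05 tcp [0.5693 0.0438 0.1479] x [ 0.912  0.411 -0.   ] y [ 0.411 -0.912 -0.   ] z [-0. -0. -1.] w 0.02923650169853674 F [ 0.65  0.22 -1.12]
shift [-0.1193 -0.0354  0.0049] yaw -1.1470 (cur y ang -65.72) q6 1.0934819546552588 grip 25.563358068466187 torque [-0.002 -0.002 -0.043]
```

View pics/t2.png

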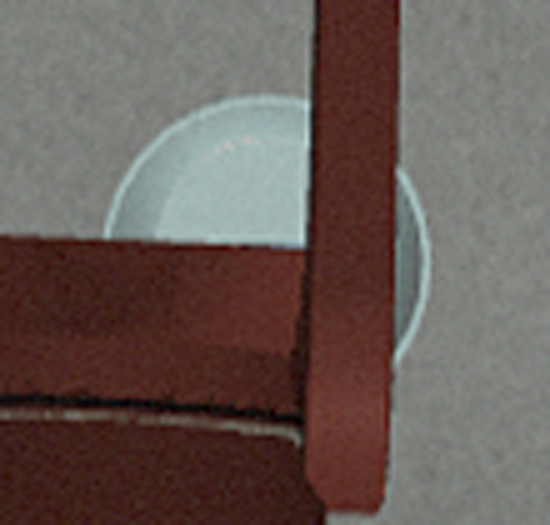

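The arm hides part of the bowl, but its +x half is free. I'll place b there.

Request:
{"method": "servo_tool", "body": {"steps": [[-0.01, -0.003, 0, -0.14, 0.02], [-0.025, -0.007, 0, -0.28, 0.02], [-0.04, -0.012, 0, -0.42, 0.02], [-0.055, -0.017, 0, -0.56, 0.02], [-0.07, -0.022, 0, -0.7, 0.02], [-0.085, -0.027, 0, -0.84, 0.02], [-0.1, -0.031, 0, -0.98, 0.02], [-0.113, -0.034, 0, -1.1, 0.02], [-0.119, -0.035, 0, -1.147, 0.02], [-0.119, -0.035, 0, -1.147, 0.02], [-0.119, -0.035, 0, -1.147, 0.02]]}}

```text
time: 9.15
tcp_pos: [0.446, 0.0268, 0.1468]
ee_rot: [-2.221, -2.219, 0.002]
ft_force: [0.5, -0.2, 0.8]
width: 0.0295
grip_force: 25.6
```

```bash
python3 to.py 0.446 0.027 0.038 0
```

```text
t 9.15 tcp [0.446  0.0268 0.1468] x [0.001 1.    0.   ] y [ 1.    -0.001 -0.002] z [-0.002  0.    -1.   ] w 0.029506935687508652 F [ 0.46 -0.17  0.85]
shift [1.000e-04 3.000e-04 1.088e-01] yaw -0.0012 (cur y ang -0.07) q6 -0.10557246267977811 grip 25.563224852085114 torque [ 0.014 -0.063 -0.02 ]
```

Request:
{"method": "servo_tool", "body": {"steps": [[0, 0, 0.03, 0, 0.02], [0, 0, 0.07, 0, 0.02], [0, 0, 0.1, 0, 0.02], [0, 0, 0.108, 0, 0.02], [0, 0, 0.108, 0, 0.02], [0, 0, 0.108, 0, 0.042], [0, 0, 0.108, 0, 0.042], [0, 0, 0.108, 0, 0.042], [0, 0, 0.08, 0, 0.042], [0, 0, 0.04, 0, 0.042], [0, 0, 0, 0, 0.042], [0, 0, 0, 0, 0.042]]}}

```text
time: 10.35
tcp_pos: [0.4503, 0.0264, 0.1544]
ee_rot: [2.216, 2.215, 0.011]
ft_force: [0.8, 0.1, 0.9]
width: 0.0422
grip_force: 0.0
```

```bash
python3 to.py 0.5655 -0.294 0.11 65
```

```text
t 10.35 tcp [0.4503 0.0264 0.1544] x [ 0.     1.    -0.001] y [ 1.    -0.     0.011] z [ 0.011 -0.001 -1.   ] w 0.042226825669656916 F [0.78 0.05 0.91]
shift [-0.3204  0.1148  0.0461] yaw -1.1346 (cur y ang -0.01) q6 -0.10652251527650054 grip 0.0 torque [-0.026 -0.042 -0.018]
```

Request:
{"method": "servo_tool", "body": {"steps": [[-0.02, 0.01, 0, -0.14, 0.04], [-0.05, 0.02, 0, -0.28, 0.04], [-0.08, 0.035, 0, -0.42, 0.04], [-0.11, 0.05, 0, -0.56, 0.04], [-0.14, 0.06, 0, -0.7, 0.04], [-0.17, 0.075, 0, -0.84, 0.04], [-0.2, 0.09, 0, -0.98, 0.04], [-0.23, 0.1, 0.02, -1.12, 0.04], [-0.26, 0.115, 0.04, -1.26, 0.04], [-0.28, 0.123, 0.06, -1.4, 0.04], [-0.286, 0.123, 0.08, -1.53, 0.04], [-0.286, 0.123, 0.096, -1.606, 0.04]]}}

```text
time: 11.55
tcp_pos: [0.5685, -0.2598, 0.0492]
ee_rot: [0.059, -3.138, -0.003]
ft_force: [-0.1, 0.7, 1.1]
width: 0.0397
grip_force: 0.0
```

```bash
python3 - <<'E'
from m import *
s=snap('top'); save(s,'t3')
for t,cc,mm in comps(blue(s),20): p=ray(s,*cc,.025); print('blue',t[4],cc,p,np.hypot(p[0]-.429,p[1]-.024))
E
python3 to.py 0.569 -0.259 0.012 92
```

```text
blue 261 [271.08429119 275.00766284] [0.4617448  0.02696525 0.025     ] 0.032878786133247864
blue 289 [272.65051903 299.22491349] [0.41146669 0.02453348 0.025     ] 0.017541420746419754
t 11.6 tcp [ 0.5666 -0.2582  0.0462] x [-0.999 -0.039  0.007] y [-0.039  0.999  0.005] z [-0.007  0.004 -1.   ] w 0.04003060248553823 F [-2.85  0.33 -2.13]
shift [-0.0026 -0.0011  0.0342] yaw 0.0041 (cur y ang 92.23) q6 -2.156777498118368 grip 0.0 torque [0.023 0.065 0.005]
```

View pics/t3.png

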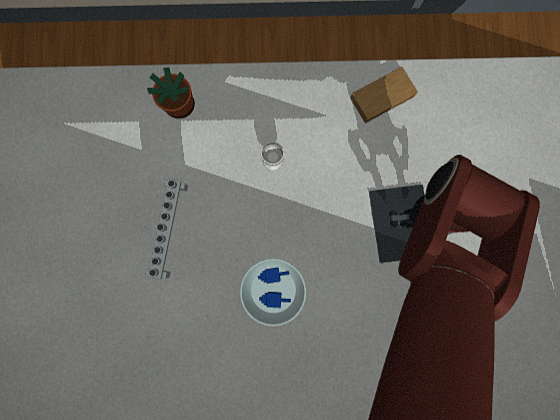

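Both dreidels lie in the bowl, at (273,275) and (272,299), and the slate at (402,223) hasn't moved. I'll lower onto it gently.

Request:
{"method": "servo_tool", "body": {"steps": [[0, 0, 0.01, 0, 0.04], [0, 0, 0.02, 0, 0.04], [0, 0, 0.03, 0, 0.04], [0, 0, 0.034, 0, 0.04], [0, 0, 0.036, 0, 0.04], [0, 0, 0.038, 0, 0.04], [0, 0, 0.038, 0, 0.04], [0, 0, 0.038, 0, 0.04]]}}

```text
time: 12.4
tcp_pos: [0.57, -0.2594, 0.0148]
ee_rot: [-0.055, 3.14, -0.001]
ft_force: [-0.9, 0.4, 0.4]
width: 0.0399
grip_force: 0.0
```

```bash
python3 to.py 0.569 -0.259 0.006 92
```

```text
t 12.4 tcp [ 0.57   -0.2594  0.0148] x [-0.999 -0.035 -0.001] y [-0.035  0.999 -0.   ] z [ 0.001 -0.    -1.   ] w 0.03990240326159255 F [-0.92  0.36  0.36]
shift [0.001  0.0004 0.0088] yaw 0.0003 (cur y ang 92.02) q6 -2.151819414697541 grip 0.0 torque [-0.004 -0.006  0.018]
```

Request:
{"method": "servo_tool", "body": {"steps": [[0, 0, 0.002, 0, 0.04], [0, 0, 0.004, 0, 0.04], [0, 0, 0.006, 0, 0.04], [0, 0, 0.006, 0, 0.04]]}}

```text
time: 12.8
tcp_pos: [0.5694, -0.2591, 0.0078]
ee_rot: [0.055, -3.14, -0.001]
ft_force: [0.5, -0.7, 0.2]
width: 0.0399
grip_force: 0.0
```

```bash
python3 to.py 0.569 -0.259 0.006 92
```

```text
t 12.8 tcp [ 0.5694 -0.2591  0.0078] x [-0.999 -0.035  0.001] y [-0.035  0.999  0.   ] z [-0.001  0.    -1.   ] w 0.0399174254508789 F [ 0.46 -0.73  0.17]
shift [0.0004 0.0001 0.0018] yaw 0.0002 (cur y ang 92.01) q6 -2.151841956538437 grip 0.0 torque [ 0.041  0.013 -0.04 ]
```

Request:
{"method": "servo_tool", "body": {"steps": [[0, 0, 0.002, 0, 0.04], [0, 0, 0.004, 0, 0.04], [0, 0, 0.006, 0, 0.04], [0, 0, 0.006, 0, 0.04]]}}

```text
time: 13.2
tcp_pos: [0.5708, -0.2598, 0.0045]
ee_rot: [-0.055, 3.14, -0.001]
ft_force: [-3.0, 0.5, 8.4]
width: 0.0399
grip_force: 4.7
```

```bash
python3 to.py 0.569 -0.259 0.006 92
```

```text
t 13.2 tcp [ 0.5708 -0.2598  0.0045] x [-0.999 -0.035 -0.001] y [-0.035  0.999 -0.001] z [ 0.001 -0.001 -1.   ] w 0.03987224063433671 F [-3.01  0.5   8.41]
shift [ 0.0017  0.0009 -0.0015] yaw 0.0003 (cur y ang 92.02) q6 -2.1518694046562894 grip 4.678404255537316 torque [0.36  0.498 0.015]
```

Request:
{"method": "servo_tool", "body": {"steps": [[0, 0, 0.001, 0, 0.04], [0, 0, 0.002, 0, 0.04], [0, 0, 0.003, 0, 0.04], [0, 0, 0.003, 0, 0.04], [0, 0, 0.003, 0, 0.04]]}}

```text
time: 13.7
tcp_pos: [0.5722, -0.2606, 0.0044]
ee_rot: [-0.055, 3.137, -0.003]
ft_force: [-5.9, 2.4, 20.2]
width: 0.04
grip_force: 10.1
```

```bash
python3 to.py 0.569 -0.259 0.006 92; python3 to.py 0.569 -0.259 0.006 92;
```

```text
t 13.7 tcp [ 0.5722 -0.2606  0.0044] x [-0.999 -0.035 -0.004] y [-0.035  0.999 -0.002] z [ 0.004 -0.002 -1.   ] w 0.039955303994249694 F [-5.91  2.43 20.23]
shift [ 0.0032  0.0017 -0.0016] yaw 0.0003 (cur y ang 92.02) q6 -2.151870218414061 grip 10.128180370666087 torque [ 0.756  0.974 -0.035]
t 13.7 tcp [ 0.5722 -0.2606  0.0044] x [-0.999 -0.035 -0.004] y [-0.035  0.999 -0.002] z [ 0.004 -0.002 -1.   ] w 0.039955303994249694 F [-5.91  2.43 20.23]
shift [ 0.0032  0.0017 -0.0016] yaw 0.0003 (cur y ang 92.02) q6 -2.151870218414061 grip 10.128180370666087 torque [ 0.756  0.974 -0.035]
```

Contact is confirmed at about 20 N with the tip 1.5 mm behind the TCP. First I'll drag a short test.

Request:
{"method": "servo_tool", "body": {"steps": [[0, 0.003, -0.0005, 0, 0.04], [-0.001, 0.008, -0.0005, 0, 0.04], [-0.003, 0.016, -0.0005, 0, 0.04], [-0.004, 0.025, -0.0005, 0, 0.04], [-0.006, 0.035, -0.0005, 0, 0.04], [-0.007, 0.045, -0.0005, 0, 0.04], [-0.009, 0.055, -0.0005, 0, 0.04], [-0.01, 0.062, -0.0005, 0, 0.04], [-0.01, 0.065, -0.0005, 0, 0.04], [-0.01, 0.065, -0.0005, 0, 0.04]]}}

```text
time: 14.7
tcp_pos: [0.5814, -0.196, 0.0045]
ee_rot: [-0.055, 3.133, -0.007]
ft_force: [-0.1, -1.6, 14.0]
width: 0.0402
grip_force: 6.6
```

```bash
cat > sl.py <<'E'
from m import *
# slate: dark low-saturation mask in top view, hull lines -> min area rect
def find(s,ex=0.33,show=None):
    h=cv2.cvtColor(s['color'],cv2.COLOR_RGB2HSV)
    m=((h[...,2]<62)&(h[...,1]<110)&(((h[...,0]>85)&(h[...,0]<135))|(h[...,2]<30))).astype(np.uint8)
    m=cv2.morphologyEx(m,cv2.MORPH_OPEN,np.ones((3,3),np.uint8))
    cs=comps(m,150); cs=[c for c in cs if 130<c[1][1]<330 and c[1][0]>100]
    return m,cs
if __name__=='__main__':
    import sys
    s=snap('top'); save(s,sys.argv[1]); m,cs=find(s)
    for t,c,mm in cs:
        cn=max(cv2.findContours(mm,0,1)[0],key=cv2.contourArea)
        P=np.array([ray(s,*p[0],.006)[:2] for p in cn],np.float32)
        (c0,wh,a)=cv2.minAreaRect(P*1000); print('dark',t,np.round(c0,1),np.round(wh,1),round(a,1))
    st()
E
python3 sl.py t4; python3 -c "
import cv2; a=cv2.imread('pics/t4.png')[130:330,120:460]; cv2.imwrite('pics/t4c.png',cv2.resize(a,None,fx=2.3,fy=2.3))"
```

```text
dark [341 183  31  52 712] [ 601.8 -168.4] [108.1  68. ] 5.9
t 14.75 tcp [ 0.5814 -0.196   0.0045] x [-0.999 -0.035 -0.008] y [-0.035  0.999 -0.005] z [ 0.008 -0.004 -1.   ] w 0.03970650059946545 F [ 0.93 -1.6  13.39]
```

View pics/t4c.png

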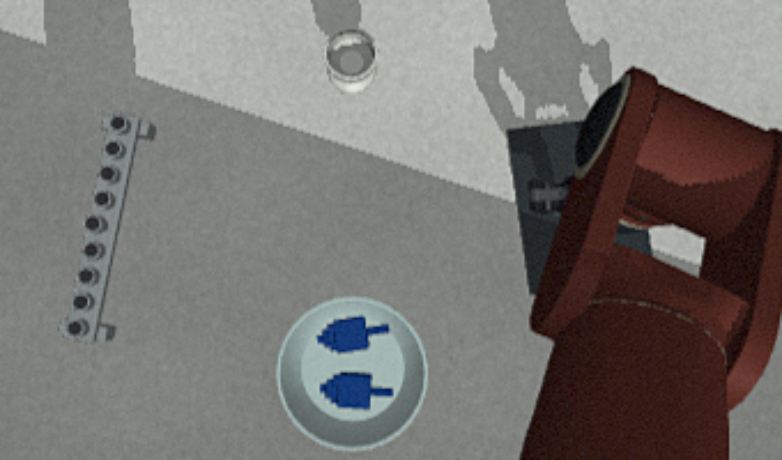

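The slate has followed the fingers without swinging. Its leading edge runs from (508,130) to (530,292) in the crop, and the dreidels, menorah and cup haven't moved. I'll fit the slate pose from its leading edge and corner numerically.

```bash
cat > sl.py <<'E'
from m import *
def pose(s,verbose=1):
    "leading (left in image, +y) edge line fit and +x corner -> centre, angle"
    h=cv2.cvtColor(s['color'],cv2.COLOR_RGB2HSV); sat=h[...,1].astype(int); v=h[...,2].astype(int)
    m=((v<66)&(sat<110)&(h[...,0]>80)&(h[...,0]<140)).astype(np.uint8)
    m=cv2.morphologyEx(m,cv2.MORPH_OPEN,np.ones((3,3),np.uint8))
    cs=[c for c in comps(m,150) if 150<c[1][1]<300 and c[1][0]>80]
    if not cs: print('none'); return
    t,c,mm=max(cs,key=lambda c:c[0][4])
    L=[]
    g=v.astype(float)
    for y in range(t[1]+2,t[1]+t[3]-2):
        x=np.nonzero(mm[y])[0][0]
        # subpixel half-level crossing
        a,b=g[y,max(x-5,0):x-2].mean(),g[y,x+2:x+5].mean(); w=g[y,x-4:x+4]; lv=(a+b)/2; k=np.nonzero((w[:-1]>lv)&(w[1:]<=lv))[0]
        if len(k): k=k[0]; L.append(ray(s,x-4+k+(w[k]-lv)/(w[k]-w[k+1]),y,.006)[:2])
    L=np.array(L); med=None
    for _ in range(4):
        p=np.polyfit(L[:,0],L[:,1],1); r=L[:,1]-np.polyval(p,L[:,0]); k=abs(r)<max(2*np.median(abs(r)),.0015); L=L[k]
    ang=np.arctan(p[0])
    x0,x1=L[:,0].min(),L[:,0].max()
    print('lead edge y=%.4f at x=.58, ang %.2f deg, x %.4f..%.4f len %.4f n %d res %.4f'%(np.polyval(p,.58),np.degrees(ang),x0,x1,(x1-x0)/np.cos(ang),len(L),r.std()),'box',t)
    for top in (1,0):
        e=np.array([x1+.004,0]) if top else np.array([x0-.004,0]); e[1]=np.polyval(p,e[0]); ux=np.array([np.cos(ang),np.sin(ang)]); uy=np.array([-ux[1],ux[0]])
        print(' centre from', '+x' if top else '-x','corner', (e-(80e-3 if top else -80e-3)*ux-.06*uy).round(4))
if __name__=='__main__':
    s=snap('top'); pose(s); st()
E
python3 - <<'E'
import sl,numpy as np
from h import *
s=snap('top'); now=s['color']; sl.pose(s)
s['color']=np.load('top0.npy'); sl.pose(s)
st()
E
```

```text
lead edge y=-0.1351 at x=.58, ang 6.12 deg, x 0.5486..0.6439 len 0.0959 n 38 res 0.0003 box [341 183  31  53 846]
 centre from +x corner [ 0.5748 -0.196 ]
 centre from -x corner [ 0.6305 -0.19  ]
lead edge y=-0.1968 at x=.58, ang 6.20 deg, x 0.4909..0.6405 len 0.1504 n 53 res 0.0004 box [ 370  185   64   77 2376]
 centre from +x corner [ 0.5714 -0.2581]
 centre from -x corner [ 0.573  -0.2579]
t 14.8 tcp [ 0.5814 -0.1961  0.0045] x [-0.999 -0.035 -0.008] y [-0.035  0.999 -0.004] z [ 0.008 -0.004 -1.   ] w 0.03995443032895721 F [-0.28 -1.48 13.37]
```

Request:
{"method": "servo_tool", "body": {"steps": [[0, 0.004, 0.0005, 0, 0.04], [-0.001, 0.012, 0.0008, 0, 0.04], [-0.002, 0.023, 0.0008, 0, 0.04], [-0.003, 0.035, 0.0008, 0.01, 0.04], [-0.004, 0.047, 0.0008, 0.02, 0.04], [-0.005, 0.059, 0.0008, 0.03, 0.04], [-0.005, 0.071, 0.0008, 0.04, 0.04], [-0.006, 0.083, 0.0008, 0.05, 0.04], [-0.007, 0.095, 0.0008, 0.06, 0.04], [-0.008, 0.107, 0.0008, 0.07, 0.04], [-0.009, 0.115, 0.0008, 0.07, 0.04], [-0.009, 0.118, 0.0008, 0.07, 0.04]]}}

```text
time: 16.0
tcp_pos: [0.5874, -0.0775, 0.0045]
ee_rot: [0.053, 3.131, -0.007]
ft_force: [-0.3, -5.4, 16.0]
width: 0.0403
grip_force: 7.7
```

```bash
python3 sl.py; python3 to.py 0.59 0.03 .0045 80
```

```text
lead edge y=-0.0356 at x=.58, ang 33.51 deg, x 0.5325..0.5657 len 0.0398 n 7 res 0.0006 box [304 223  38  23 305]
 centre from +x corner [ 0.5361 -0.1366]
 centre from -x corner [ 0.6283 -0.0756]
t 16.05 tcp [ 0.5874 -0.0772  0.0045] x [-0.999  0.034 -0.011] y [ 0.034  0.999 -0.004] z [ 0.01  -0.004 -1.   ] w 0.03981044863792815 F [ 0.98 -2.03 15.99]
t 16.05 tcp [ 0.5874 -0.0772  0.0045] x [-0.999  0.034 -0.011] y [ 0.034  0.999 -0.004] z [ 0.01  -0.004 -1.   ] w 0.03981044863792815 F [ 0.98 -2.03 15.99]
shift [ 0.0011  0.1073 -0.0004] yaw 0.1405 (cur y ang 88.05) q6 -1.791654305315951 grip 7.836371672165114 torque [-0.157 -0.077 -0.04 ]
```

```bash
cat > ed.py <<'E'
from m import *
def edge(s,yexp,ang,x0,x1,cx):
    "max dark-going gradient along image rows near the expected leading edge y=yexp+tan(ang)(x-cx)"
    g=cv2.GaussianBlur(cv2.cvtColor(s['color'],cv2.COLOR_RGB2GRAY),(3,3),0).astype(float); L=[]
    for X in np.arange(x0,x1,.002):
        u,v=proj(s,(X,yexp+np.tan(ang)*(X-cx),.006)); v=int(round(v)); us=np.arange(int(u)-14,int(u)+15)
        d=g[v,us-1]-g[v,us+1]
        sat=np.ptp(s['color'][v,us].astype(int),axis=1)
        ok=(d>12)
        if not ok.any(): continue
        i=np.nonzero(ok)[0][0]; i=i+int(np.argmax(d[i:i+3]));
        if g[v,us[i]+2]>70: continue
        dd=d[max(i-1,0):i+2]; sub=(dd*np.arange(-1,len(dd)-1)).sum()/dd.sum()
        L.append(ray(s,us[i]+sub,v,.006)[:2])
    L=np.array(L)
    if len(L)<6: print('few',len(L)); return None
    k=np.ones(len(L),bool)
    med=np.median(L[:,1]-np.tan(ang)*(L[:,0]-cx)); k=abs(L[:,1]-np.tan(ang)*(L[:,0]-cx)-med)<.012
    for _ in range(5):
        p=np.polyfit(L[k,0]-cx,L[k,1],1); r=abs(L[:,1]-np.polyval(p,L[:,0]-cx)); k=r<max(2.5*np.median(r[k]),.0012)
    print('edge ang %.2f deg, y at x=%.3f: %.4f, x %.3f..%.3f n %d/%d'%(np.degrees(np.arctan(p[0])),cx,p[1],L[k,0].min(),L[k,0].max(),k.sum(),len(L)))
    return p,L,k
if __name__=='__main__':
    import sys
    a=list(map(float,sys.argv[1:])) # yexp ang_deg cx
    s=snap('top'); edge(s,a[0],np.radians(a[1]),a[2]-.078,a[2]+.078,a[2]); st()
E
python3 ed.py -0.019 2 0.583; python3 - <<'E'
from m import *
s=snap('top'); save(s,'t5'); g=cv2.cvtColor(s['color'],cv2.COLOR_RGB2GRAY)
for v in range(180,262,6): print(v,' '.join('%3d'%x for x in g[v,284:350:2]))
E
```

```text
edge ang -1.93 deg, y at x=0.583: -0.0131, x 0.540..0.648 n 36/74
t 16.1 tcp [ 0.5874 -0.0772  0.0045] x [-0.999  0.034 -0.011] y [ 0.034  0.999 -0.003] z [ 0.01  -0.004 -1.   ] w 0.03991354210196885 F [-1.000e-02 -2.260e+00  1.538e+01]
180 119 118 124 130 127 139  15  18  16  52  40  44  45  39  45  33  41  45  49  42  41  43  52  44  41  35  42  32  32  38  45  36  31
186 173 124 111  28  37  14  21  19  96  41  41  38  38  42  34  35  54  60  49  58  51  44  51  53  49  45  47  43  53  46  48  45  45
192 173 174 188  26  10  12  21  92  37  36  46  48  44  44  29  61  63  65  63  63  62  58  54  55  59  58  53  55  53  50  54  49  51
198 112 153 196  50  11  22  51  34  46  44  43  44  36  21  51  72  58  67  61  60  61  66  62  65  65  66  67  55  64  65  61  62  58
204 122 122 124  35   6   6  58  32  48  49  37  34  47  38  35  37  42  41  35  38  35  33  31  58  69  70  70  66  64  64  62  64  63
210 120 119 129  61  76  77  36  42  46  49  48  40  33  44  43  39  41  27  37  33  34  37  30  34  36  41  37  34  32  40  40  40  34
216 121 120 118  10  29  31  45  44  41  46  37
[... 340 characters left out ...]
  43  43  46  33  97
234 120 122 121  34  39  34  38  36  42  33  38  39  34  41  43  36  46  45  37  35  37  38  40  40  37  42  37  35  38  38  39  18 124
240 126 134  25  32  40  39  36  31  40  34  39  40  35  33  33  48  35  40  40  34  35  36  42  38  38  31  37  38  37  38  36  30 123
246 125  60  32  37  39  39  33  41  33  36  38  40  37  32  37  36  31  32  42  27  39  39  34  43  35  35  37  40  44  42  40  33 110
252 133  33  45  37  44  39  34  37  27  39  35  38  39  42  31  34  37  41  34  40  35  37  32  34  29  32  36  33  39  35  31  52  85
258  29  46  46  47  46  42  33  34  27  35  33  30  26  40  32  34  38  29  41  31  38  32  33  36  25  39  34  33  30  37  40  38  45
```

```bash
cat > sc.py <<'E'
from m import *
import sys
def scan(s,cx,cy):
    g=cv2.GaussianBlur(cv2.cvtColor(s['color'],cv2.COLOR_RGB2GRAY),(3,3),0); h=cv2.cvtColor(s['color'],cv2.COLOR_RGB2HSV)
    def val(P):
        q=np.array([proj(s,(*p,.006)) for p in P],np.float32); return cv2.remap(g,q[:,0][None],q[:,1][None],1)[0].astype(float)
    def cross(P):
        v=val(P); k=np.nonzero((v[:-1]>75)&(v[1:]<=75))[0]
        return None if not len(k) else (P[k[0]]+(P[k[0]+1]-P[k[0]])*(v[k[0]]-75)/(v[k[0]]-v[k[0]+1]))
    out={}
    for name,mk,rng in [('lead',lambda a,t:(a,cy+t),cx+np.arange(-.09,.091,.006)),('trail',lambda a,t:(a,cy-t),cx+np.arange(-.09,.091,.006)),('+x',lambda a,t:(cx+t,a),cy+np.arange(-.08,.081,.006)),('-x',lambda a,t:(cx-t,a),cy+np.arange(-.08,.081,.006))]:
        T=np.arange(.12,.02,-.001); c=[cross(np.array([mk(a,t) for t in T])) for a in rng]; out[name]=np.array([p for p in c if p is not None])
    return out
def ransac(P,axis,tol=.0015):
    best=None
    a=P[:,axis]; b=P[:,1-axis]
    for i in range(len(P)):
        for j in range(i):
            if abs(a[i]-a[j])<.02: continue
            m=(b[i]-b[j])/(a[i]-a[j])
            if abs(m)>.5: continue
            k=abs(b-b[i]-m*(a-a[i]))<tol
            if best is None or k.sum()>best.sum(): best=k
    p=np.polyfit(a[best],b[best],1); return p,best,a[best].min(),a[best].max()
if __name__=='__main__':
    cx,cy=map(float,sys.argv[1:3])
    for cam in sys.argv[3:] or ['scene','top']:
        s=snap(cam); o=scan(s,cx,cy)
        for n,P in o.items():
            ax=0 if n in('lead','trail') else 1
            try: p,k,lo,hi=ransac(P,ax)
            except Exception as e: print(cam,n,'fail'); continue
            ang=np.degrees(np.arctan(p[0]))*(1 if ax==0 else -1)
            print(cam,n,'ang %.2f  at centre line %.4f  span %.3f..%.3f  n %d/%d'%(ang,np.polyval(p,cx if ax==0 else cy),lo,hi,k.sum(),len(P)))
    st()
E
python3 sc.py 0.583 -0.078
```

```text
scene lead ang 2.06  at centre line -0.0177  span 0.559..0.661  n 18/29
scene trail ang 3.35  at centre line -0.1370  span 0.553..0.667  n 20/30
scene +x ang 2.52  at centre line 0.6678  span -0.128..-0.020  n 19/20
scene -x ang 18.22  at centre line 0.4714  span -0.146..-0.056  n 6/19
top lead ang -13.54  at centre line -0.0206  span 0.493..0.577  n 15/31
top trail ang 1.42  at centre line -0.1384  span 0.511..0.559  n 9/10
top +x ang -14.66  at centre line 0.6981  span -0.158..-0.080  n 14/21
top -x fail
t 16.25 tcp [ 0.5874 -0.0773  0.0045] x [-0.999  0.035 -0.01 ] y [ 0.035  0.999 -0.003] z [ 0.01  -0.003 -1.   ] w 0.040233344826488 F [ 0.37 -2.22 16.66]
```

The scene camera gives consistent edges: the slate is at (0.588, -0.077) at +2.4°, and the 119 mm width matches. It follows both the shift and the turn, so I'll carry on through the gap.

Request:
{"method": "servo_tool", "body": {"steps": [[0, 0.005, 0, 0, 0.04], [0.001, 0.015, 0, 0, 0.04], [0.001, 0.027, 0, 0.01, 0.04], [0.002, 0.039, 0, 0.02, 0.04], [0.002, 0.051, 0, 0.03, 0.04], [0.003, 0.063, 0, 0.04, 0.04], [0.003, 0.075, 0, 0.04, 0.04], [0.003, 0.087, 0, 0.04, 0.04], [0.004, 0.1, 0, 0.04, 0.04], [0.004, 0.112, 0, 0.04, 0.04], [0.004, 0.122, 0, 0.04, 0.04], [0.004, 0.125, 0, 0.04, 0.04]]}}

```text
time: 17.45
tcp_pos: [0.5878, 0.0487, 0.0045]
ee_rot: [0.115, 3.129, -0.004]
ft_force: [-0.5, -6.0, 17.3]
width: 0.0397
grip_force: 8.3
```

```bash
python3 sc.py 0.588 0.048 scene; python3 to.py 0.57 0.15 .0045 80
```

```text
scene lead ang -0.00  at centre line 0.1080  span 0.570..0.666  n 17/29
scene trail ang 0.80  at centre line -0.0118  span 0.510..0.666  n 27/29
scene +x ang -0.11  at centre line 0.6678  span -0.008..0.106  n 14/20
scene -x ang 14.05  at centre line 0.4794  span -0.008..0.094  n 5/13
t 17.5 tcp [0.5879 0.0489 0.0045] x [-0.997  0.074 -0.011] y [ 0.074  0.997 -0.001] z [ 0.01  -0.002 -1.   ] w 0.04013792345582873 F [-0.22 -1.61 16.92]
t 17.5 tcp [0.5879 0.0489 0.0045] x [-0.997  0.074 -0.011] y [ 0.074  0.997 -0.001] z [ 0.01  -0.002 -1.   ] w 0.04013792345582873 F [-0.22 -1.61 16.92]
shift [ 0.0253  0.0995 -0.0004] yaw 0.1008 (cur y ang 85.77) q6 -1.538285042002486 grip 8.302943834569305 torque [-0.305  0.019 -0.052]
```

Request:
{"method": "servo_tool", "body": {"steps": [[0, 0.005, 0, 0, 0.04], [0.002, 0.015, 0, 0.01, 0.04], [0.005, 0.027, 0, 0.02, 0.04], [0.01, 0.039, 0, 0.03, 0.04], [0.015, 0.05, 0, 0.05, 0.04], [0.021, 0.06, 0, 0.07, 0.04], [0.027, 0.07, 0, 0.095, 0.04], [0.033, 0.08, 0, 0.12, 0.04], [0.039, 0.09, 0, 0.145, 0.04], [0.044, 0.1, 0, 0.17, 0.04], [0.048, 0.106, 0, 0.19, 0.04], [0.049, 0.107, 0, 0.195, 0.04]]}}

```text
time: 18.7
tcp_pos: [0.5475, 0.16, 0.0045]
ee_rot: [0.419, 3.101, 0.001]
ft_force: [2.5, -3.7, 14.6]
width: 0.04
grip_force: 7.3
```

```bash
python3 sc.py 0.547 0.158 scene
```

```text
scene lead ang -12.28  at centre line 0.2214  span 0.457..0.637  n 11/31
scene trail ang -10.43  at centre line 0.0983  span 0.457..0.613  n 27/29
scene +x ang -10.91  at centre line 0.6296  span 0.090..0.198  n 19/22
scene -x ang 11.95  at centre line 0.4477  span 0.114..0.144  n 3/9
t 18.75 tcp [0.5475 0.1601 0.0045] x [-0.964  0.266 -0.012] y [0.265 0.964 0.003] z [ 0.012 -0.    -1.   ] w 0.040076725929851155 F [ 2.18 -2.52 15.55]
```

The slate is at (0.548, 0.159) at -10.8°, lined up with the opening. I'll push it 33 mm in between the legs and then re-press on its trailing part.

Request:
{"method": "servo_tool", "body": {"steps": [[0, 0.003, 0, 0, 0.04], [0.001, 0.009, 0, 0, 0.04], [0.001, 0.015, 0, 0.005, 0.04], [0.002, 0.021, 0, 0.005, 0.04], [0.002, 0.027, 0, 0.005, 0.04], [0.002, 0.031, 0, 0.005, 0.04], [0.002, 0.033, 0, 0.005, 0.04], [0.002, 0.033, 0, 0.005, 0.04]]}}

```text
time: 19.55
tcp_pos: [0.5533, 0.1916, 0.0044]
ee_rot: [0.428, 3.104, -0.0]
ft_force: [-1.5, -6.3, 20.2]
width: 0.0398
grip_force: 9.6
```

Request:
{"method": "servo_tool", "body": {"steps": [[0, 0, -0.005, 0, 0.04], [0, 0, -0.015, 0, 0.04], [0, 0, -0.03, 0, 0.04], [0, 0, -0.03, 0, 0.04]]}}

```text
time: 19.95
tcp_pos: [0.5503, 0.1926, 0.0317]
ee_rot: [0.43, 3.108, 0.003]
ft_force: [1.1, -0.4, 0.9]
width: 0.0398
grip_force: 0.0
```

```bash
python3 sc.py 0.554 0.19 scene; python3 to.py 0.5465 0.1535 0.035 -11
```

```text
scene lead ang -10.98  at centre line 0.2458  span 0.530..0.620  n 8/29
scene trail ang -11.16  at centre line 0.1296  span 0.464..0.620  n 27/28
scene +x ang -11.20  at centre line 0.6354  span 0.122..0.218  n 17/24
scene -x ang 19.02  at centre line 0.5123  span 0.134..0.266  n 3/9
t 20.0 tcp [0.5497 0.1925 0.0306] x [-0.963  0.271 -0.003] y [0.271 0.963 0.001] z [ 0.003  0.001 -1.   ] w 0.04019019623130878 F [-0.06  0.08  0.37]
t 20.0 tcp [0.5497 0.1925 0.0306] x [-0.963  0.271 -0.003] y [0.271 0.963 0.001] z [ 0.003  0.001 -1.   ] w 0.04019019623130878 F [-0.06  0.08  0.37]
shift [-0.0075 -0.0384 -0.0044] yaw 1.4882 (cur y ang 74.27) q6 -1.0872416774418368 grip 0.0 torque [ 0.023 -0.065  0.027]
```

The slate is at (0.554, 0.191) at -11.1°. That is 61 mm short of centre along the passage and 0.6 mm off it sideways. I'll move to its trailing part with the fingers lined up along the bar.

Request:
{"method": "servo_tool", "body": {"steps": [[-0.001, -0.006, -0.01, 0.14, 0.04], [-0.002, -0.012, -0.01, 0.28, 0.04], [-0.003, -0.018, -0.01, 0.42, 0.04], [-0.004, -0.024, -0.01, 0.56, 0.04], [-0.005, -0.03, -0.01, 0.7, 0.04], [-0.006, -0.036, -0.01, 0.84, 0.04], [-0.008, -0.041, -0.01, 0.98, 0.04], [-0.008, -0.041, -0.01, 1.12, 0.04], [-0.008, -0.041, -0.01, 1.26, 0.04], [-0.008, -0.041, -0.01, 1.4, 0.04], [-0.008, -0.041, 0, 1.488, 0.04], [-0.008, -0.041, 0, 1.488, 0.04]]}}

```text
time: 21.2
tcp_pos: [0.5436, 0.1503, 0.0273]
ee_rot: [-2.422, -1.998, 0.005]
ft_force: [0.1, -0.3, -1.0]
width: 0.0398
grip_force: 0.0
```

Request:
{"method": "servo_tool", "body": {"steps": [[0, 0, 0.01, 0, 0.04], [0, 0, 0.02, 0, 0.04], [0, 0, 0.025, 0, 0.04], [0, 0, 0.027, 0, 0.04], [0, 0, 0.027, 0, 0.04]]}}

```text
time: 21.7
tcp_pos: [0.5469, 0.1507, 0.0045]
ee_rot: [2.422, 1.999, 0.002]
ft_force: [-3.5, -1.0, 13.2]
width: 0.0398
grip_force: 6.7
```

```bash
python3 to.py 0.5463 0.1516 0.0045 -11
```

```text
t 21.7 tcp [0.5469 0.1507 0.0045] x [0.19  0.982 0.   ] y [ 0.982 -0.19   0.002] z [ 0.002  0.    -1.   ] w 0.03982107362835892 F [-3.46 -1.01 13.18]
shift [ 0.0008 -0.0007 -0.    ] yaw 0.0012 (cur y ang -10.93) q6 0.32865584641002116 grip 6.696438625222072 torque [-0.176  0.752  0.154]
```

Request:
{"method": "servo_tool", "body": {"steps": [[0.002, 0, 0.0004, 0, 0.04], [0.006, 0, 0.0007, 0, 0.04], [0.011, 0, 0.0007, 0, 0.04], [0.016, 0, 0.0007, 0, 0.04], [0.021, 0, 0.0007, 0, 0.04], [0.026, 0, 0.0007, 0, 0.04], [0.03, 0, 0.0007, 0, 0.04], [0.03, 0, 0.0007, 0, 0.04]]}}

```text
time: 22.5
tcp_pos: [0.5539, 0.1801, 0.0045]
ee_rot: [2.42, 1.998, 0.006]
ft_force: [0.2, -1.6, 13.4]
width: 0.0402
grip_force: 6.6
```

```bash
python3 sc.py 0.56 0.22 scene
```

```text
scene lead ang -12.97  at centre line 0.2817  span 0.500..0.638  n 24/29
scene trail ang -13.12  at centre line 0.1582  span 0.476..0.626  n 26/29
scene +x ang -13.35  at centre line 0.6475  span 0.146..0.212  n 12/21
scene -x ang -4.39  at centre line 0.4861  span 0.176..0.254  n 3/10
t 22.55 tcp [0.5539 0.1801 0.0045] x [0.19  0.982 0.001] y [ 0.982 -0.19   0.005] z [ 0.005  0.    -1.   ] w 0.0404763497318508 F [-0.3  -1.22 13.72]
```

The slate has turned 2° and drifted about 6 mm towards +x. I'll correct that while advancing.

Request:
{"method": "servo_tool", "body": {"steps": [[0.001, -0.001, 0.0005, -0.01, 0.04], [0.003, -0.002, 0.0008, -0.03, 0.04], [0.005, -0.003, 0.0008, -0.045, 0.04], [0.008, -0.004, 0.0008, -0.055, 0.04], [0.01, -0.005, 0.0008, -0.055, 0.04], [0.012, -0.005, 0.0008, -0.055, 0.04], [0.012, -0.005, 0.0008, -0.055, 0.04]]}}

```text
time: 23.25
tcp_pos: [0.5521, 0.1925, 0.0046]
ee_rot: [2.363, 2.062, 0.007]
ft_force: [-0.1, -4.6, 15.7]
width: 0.0398
grip_force: 8.0
```

```bash
cat >> sc.py <<'E'
    q={n:ransac(o[n],0 if n=='trail' else 1)[0] for n in('trail','+x')}
    a=np.arctan(q['trail'][0]); p,r=q['trail'],q['+x']
    A=np.array([[-p[0],1],[1,-r[0]]]); c=np.linalg.solve(A,[p[1]+.06*np.hypot(1,p[0]), r[1]-.08*np.hypot(1,r[0])])
    t=np.radians(-11.1); d=c-[.5652,.2511]; print('centre',c.round(4),'menorah frame',np.round([d@[np.cos(t),np.sin(t)],d@[-np.sin(t),np.cos(t)]],4),'ang',np.degrees(a).round(2))
E
python3 sc.py 0.562 0.23 scene
```

```text
scene lead ang -14.90  at centre line 0.2906  span 0.502..0.652  n 26/31
scene trail ang -15.11  at centre line 0.1661  span 0.472..0.622  n 26/29
scene +x ang -14.57  at centre line 0.6471  span 0.156..0.264  n 12/23
scene -x ang 4.89  at centre line 0.5047  span 0.180..0.300  n 3/11
t 23.3 tcp [0.552  0.1925 0.0045] x [0.135 0.991 0.   ] y [ 0.991 -0.135  0.007] z [ 0.007 -0.001 -1.   ] w 0.04026836230813344 F [ 0.04 -2.7  16.18]
centre [0.5638 0.2277] menorah frame [ 0.0032 -0.0232] ang -15.11
```

Only the -x finger bears when the fingers are set along the arm, so the slate swings. I'll lift, set the fingers nearly across the arm but clear of the bar, and press again.

Request:
{"method": "servo_tool", "body": {"steps": [[0, 0, -0.006, 0, 0.04], [-0.002, 0, -0.016, 0, 0.035], [-0.005, 0, -0.024, 0.14, 0.03], [-0.005, 0, -0.024, 0.28, 0.03], [-0.005, 0, -0.024, 0.42, 0.03], [-0.005, 0, -0.024, 0.56, 0.03], [-0.005, 0, -0.024, 0.7, 0.03], [-0.005, 0, -0.024, 0.736, 0.03], [-0.005, 0, -0.024, 0.736, 0.03]]}}

```text
time: 24.2
tcp_pos: [0.547, 0.1876, 0.0241]
ee_rot: [-2.952, -1.075, 0.002]
ft_force: [0.4, -0.7, 0.7]
width: 0.03
grip_force: 0.0
```

```bash
python3 sc.py 0.562 0.23 scene;python3 to.py 0.5525 0.1871 0.0045 -50
```

```text
scene lead ang -14.88  at centre line 0.2906  span 0.502..0.652  n 26/31
scene trail ang -13.60  at centre line 0.1654  span 0.472..0.622  n 16/29
scene +x ang -15.81  at centre line 0.6481  span 0.150..0.216  n 12/23
scene -x ang -2.32  at centre line 0.4852  span 0.168..0.252  n 4/14
t 24.25 tcp [0.5471 0.1876 0.0241] x [ 0.766  0.643 -0.001] y [ 0.643 -0.766 -0.   ] z [-0.001 -0.    -1.   ] w 0.03032519219305084 F [0.47 0.62 0.18]
centre [0.564  0.2266] menorah frame [ 0.0036 -0.0243] ang -13.6
t 24.25 tcp [0.5471 0.1876 0.0241] x [ 0.766  0.643 -0.001] y [ 0.643 -0.766 -0.   ] z [-0.001 -0.    -1.   ] w 0.03032519219305084 F [0.47 0.62 0.18]
shift [0.0039 0.0039 0.0196] yaw 0.0008 (cur y ang -49.96) q6 1.0734840827260252 grip 0.0 torque [-0.055 -0.007 -0.002]
```

Request:
{"method": "servo_tool", "body": {"steps": [[0.002, 0.002, 0.008, 0, 0.03], [0.003, 0.003, 0.015, 0, 0.03], [0.003, 0.003, 0.02, 0, 0.03], [0.003, 0.003, 0.023, 0, 0.03], [0.003, 0.003, 0.0245, 0, 0.03], [0.003, 0.003, 0.0245, 0, 0.03]]}}

```text
time: 24.85
tcp_pos: [0.5555, 0.188, 0.0055]
ee_rot: [2.951, 1.075, 0.008]
ft_force: [-6.5, -2.0, 25.3]
width: 0.0303
grip_force: 12.7
```

```bash
python3 to.py 0.5525 0.1871 0.0045 -50
```

```text
t 24.85 tcp [0.5555 0.188  0.0055] x [0.765 0.643 0.005] y [ 0.643 -0.765  0.003] z [ 0.005  0.001 -1.   ] w 0.0302737669176608 F [-6.46 -1.98 25.34]
shift [-0.0029 -0.0012  0.0009] yaw 0.0009 (cur y ang -49.95) q6 1.0715310878590711 grip 12.67466238263296 torque [-0.221  1.229  0.267]
```

Request:
{"method": "servo_tool", "body": {"steps": [[0, 0, -0.0012, 0, 0.03], [0.001, -0.001, -0.0012, -0.02, 0.03], [0.002, -0.0015, -0.0012, -0.04, 0.03], [0.003, -0.0025, -0.0012, -0.06, 0.03], [0.004, -0.003, -0.0012, -0.065, 0.03], [0.0047, -0.0038, -0.0012, -0.065, 0.03], [0.0047, -0.0038, -0.0012, -0.065, 0.03]]}}

```text
time: 25.55
tcp_pos: [0.5571, 0.1929, 0.0056]
ee_rot: [2.913, 1.169, 0.01]
ft_force: [-0.9, -4.5, 17.8]
width: 0.0302
grip_force: 8.7
```

```bash
python3 sc.py 0.564 0.232 scene; python3 sc.py 0.564 0.232 scene
```

```text
scene lead ang -14.79  at centre line 0.2956  span 0.510..0.654  n 25/31
scene trail ang -14.48  at centre line 0.1710  span 0.474..0.630  n 20/29
scene +x ang -14.81  at centre line 0.6512  span 0.158..0.266  n 11/22
scene -x ang -13.14  at centre line 0.4866  span 0.194..0.308  n 5/13
t 25.6 tcp [0.5571 0.1929 0.0055] x [0.723 0.691 0.005] y [ 0.691 -0.723  0.005] z [ 0.007 -0.001 -1.   ] w 0.030259843788793553 F [-1.04 -4.59 17.87]
centre [0.5684 0.2319] menorah frame [ 0.0069 -0.0183] ang -14.48
scene lead ang -14.79  at centre line 0.2956  span 0.510..0.654  n 25/31
scene trail ang -14.44  at centre line 0.1710  span 0.474..0.630  n 20/29
scene +x ang -14.76  at centre line 0.6512  span 0.158..0.266  n 11/22
scene -x ang 5.28  at centre line 0.5079  span 0.170..0.302  n 5/13
t 25.65 tcp [0.5571 0.1929 0.0055] x [0.723 0.691 0.005] y [ 0.691 -0.723  0.005] z [ 0.007 -0.001 -1.   ] w 0.030075452991847697 F [-0.87 -4.33 16.95]
centre [0.5684 0.2318] menorah frame [ 0.0068 -0.0183] ang -14.44
```

Turning from behind is blocked: the slate's edge now lies almost against the +x leg (89.3 of 90 mm). Its front strip already sticks out past the bar by about 28 mm. Pressing there with closed fingers and pulling straightens it stably. I'll lift first, then check the menorah.

Request:
{"method": "servo_tool", "body": {"steps": [[0, 0, -0.006, 0, 0.03], [-0.002, 0.002, -0.02, 0, 0.02], [-0.005, 0.005, -0.05, 0.14, 0], [-0.01, 0.01, -0.09, 0.14, 0], [-0.02, 0.02, -0.125, 0, 0], [-0.02, 0.02, -0.125, -0.14, 0], [-0.02, 0.02, -0.125, -0.28, 0], [-0.02, 0.02, -0.125, -0.42, 0], [-0.02, 0.02, -0.125, -0.56, 0], [-0.02, 0.02, -0.125, -0.614, 0]]}}

```text
time: 26.65
tcp_pos: [0.5518, 0.1648, 0.1259]
ee_rot: [-2.422, -2.0, 0.002]
ft_force: [0.0, 0.3, 0.4]
width: -0.0005
grip_force: 0.0
```

```bash
python3 sc.py 0.564 0.232 scene;python3 to.py 0.579 0.279 0.10 -11; python3 - <<'E'
from m import *
s0=np.load('top0.npy'); s=snap('top'); save(s,'t6')
# menorah shift: template match of visible end portions
g0=cv2.cvtColor(s0,cv2.COLOR_RGB2GRAY).astype(np.float32); g=cv2.cvtColor(s['color'],cv2.COLOR_RGB2GRAY).astype(np.float32)
for (u0,u1,v0,v1) in [(162,182,176,200),(145,165,255,282)]:
    T=cv2.resize(g0[v0:v1,u0:u1],None,fx=4,fy=4,interpolation=2); I=cv2.resize(g[v0-8:v1+8,u0-8:u1+8],None,fx=4,fy=4,interpolation=2)
    r=cv2.matchTemplate(I,T,cv2.TM_CCOEFF_NORMED); _,mx,_,l=cv2.minMaxLoc(r); print('score',mx,'shift mm (px*2.07)',(l[0]-32)/4*2.07,(l[1]-32)/4*2.07)
E
```

```text
scene lead ang -14.80  at centre line 0.2958  span 0.510..0.654  n 25/31
scene trail ang -14.66  at centre line 0.1712  span 0.480..0.630  n 26/28
scene +x ang -14.74  at centre line 0.6513  span 0.158..0.266  n 11/22
scene -x ang -14.78  at centre line 0.4839  span 0.200..0.308  n 13/20
t 26.7 tcp [0.5518 0.1648 0.1259] x [ 0.189  0.982 -0.   ] y [ 0.982 -0.189 -0.001] z [-0.001 -0.    -1.   ] w -1.8728698367109545e-05 F [-0.33  0.34  0.76]
centre [0.5686 0.232 ] menorah frame [ 0.007  -0.0181] ang -14.66
t 26.7 tcp [0.5518 0.1648 0.1259] x [ 0.189  0.982 -0.   ] y [ 0.982 -0.189 -0.001] z [-0.001 -0.    -1.   ] w -1.8728698367109545e-05 F [-0.33  0.34  0.76]
shift [0.1173 0.0052 0.0258] yaw 0.0019 (cur y ang -10.89) q6 0.35106282833877406 grip 0.0 torque [ 0.011  0.041 -0.024]
score 0.23324286937713623 shift mm (px*2.07) 7.244999999999999 -16.56
score 0.7874554991722107 shift mm (px*2.07) 0.0 0.5175
```

Request:
{"method": "servo_tool", "body": {"steps": [[0.03, 0.001, 0, 0, 0], [0.07, 0.003, 0, 0, 0], [0.1, 0.005, 0, 0, 0], [0.117, 0.005, 0.01, 0, 0], [0.117, 0.005, 0.03, 0, 0], [0.117, 0.005, 0.06, 0, 0], [0.117, 0.005, 0.085, 0, 0], [0.117, 0.005, 0.1, 0, 0], [0.117, 0.005, 0.108, 0, 0], [0.117, 0.005, 0.108, 0, 0], [0.117, 0.005, 0.108, 0, 0]]}}

```text
time: 27.85
tcp_pos: [0.5807, 0.2791, 0.0195]
ee_rot: [2.426, 1.995, 0.003]
ft_force: [-0.0, 0.5, 0.1]
width: 0.0001
grip_force: 0.0
```

```bash
cat > mn.py <<'E'
from m import *
g0=cv2.imread('pics/scene0.png',0).astype(np.float32); s=snap('scene'); save(s,'s1'); g=cv2.cvtColor(s['color'],cv2.COLOR_RGB2GRAY).astype(np.float32)
for X in (.66,.47):
    Y=.2511-.196*(X-.5652); u,v=proj(s,(X,Y,.05)).astype(int); k=11
    T=cv2.resize(g0[v-k:v+k,u-k:u+k],None,fx=4,fy=4,interpolation=2); I=cv2.resize(g[v-k-8:v+k+8,u-k-8:u+k+8],None,fx=4,fy=4,interpolation=2)
    r=cv2.matchTemplate(I,T,cv2.TM_CCOEFF_NORMED); _,mx,_,l=cv2.minMaxLoc(r); du,dv=(l[0]-32)/4,(l[1]-32)/4
    print('men end',X,'score %.2f'%mx,'world shift',(ray(s,u+du,v+dv,.05)-ray(s,u,v,.05))[:2].round(4))
E
python3 mn.py; python3 to.py 0.58 0.279 0.006 -11
```

```text
men end 0.66 score 0.39 world shift [0.0131 0.0134]
men end 0.47 score 0.82 world shift [-0.0002 -0.0012]
t 27.9 tcp [0.581  0.2792 0.0199] x [0.193 0.981 0.001] y [ 0.981 -0.193  0.002] z [ 0.003  0.001 -1.   ] w -8.916207400956825e-05 F [ 0.09 -0.25  0.12]
shift [-0.0004 -0.001   0.0139] yaw -0.0023 (cur y ang -11.13) q6 0.5267814515824325 grip 0.0 torque [-0.061  0.008  0.01 ]
```

The -x end of the menorah is unmoved, and the +x end can't be matched behind the hand. I'll press on the front strip.

Request:
{"method": "servo_tool", "body": {"steps": [[0, -0.001, 0.006, 0, 0], [0, -0.002, 0.011, 0, 0], [0, -0.002, 0.014, 0, 0], [0, -0.002, 0.016, 0, 0], [0, -0.002, 0.0175, 0, 0], [0, -0.002, 0.0175, 0, 0]]}}

```text
time: 28.5
tcp_pos: [0.5801, 0.28, 0.0059]
ee_rot: [2.425, 1.995, 0.005]
ft_force: [-6.8, -2.5, 21.5]
width: -0.0001
grip_force: 10.9
```

```bash
python3 to.py 0.58 0.279 0.006 -11
```

```text
t 28.5 tcp [0.5801 0.28   0.0059] x [0.193 0.981 0.001] y [ 0.981 -0.193  0.003] z [ 0.003  0.001 -1.   ] w -7.85116709018336e-05 F [-6.79 -2.48 21.51]
shift [-0.001   0.0001 -0.0001] yaw -0.0020 (cur y ang -11.11) q6 0.5283739533176032 grip 10.932864016576787 torque [-0.607  1.278 -0.088]
```

Request:
{"method": "servo_tool", "body": {"steps": [[0, -0.001, -0.0008, 0, 0], [0, -0.003, -0.0008, 0, 0], [0.001, -0.005, -0.0008, 0, 0], [0.002, -0.007, -0.0008, 0, 0], [0.003, -0.009, -0.0008, 0, 0], [0.004, -0.01, -0.0008, 0, 0], [0.005, -0.01, -0.0008, 0, 0], [0.005, -0.01, -0.0008, 0, 0]]}}

```text
time: 29.3
tcp_pos: [0.573, 0.2863, 0.006]
ee_rot: [2.422, 1.993, 0.01]
ft_force: [0.7, -3.7, 13.4]
width: -0.0
grip_force: 6.9
```

```bash
python3 sc.py 0.566 0.236 scene
```

```text
scene lead ang -13.07  at centre line 0.3003  span 0.578..0.650  n 13/30
scene trail ang -13.34  at centre line 0.1766  span 0.476..0.626  n 26/28
scene +x ang -12.95  at centre line 0.6465  span 0.168..0.276  n 12/20
scene -x ang -13.10  at centre line 0.4807  span 0.204..0.300  n 11/20
t 29.35 tcp [0.573  0.2863 0.006 ] x [0.192 0.981 0.002] y [ 0.981 -0.192  0.008] z [ 0.008  0.    -1.   ] w -2.341357243492856e-05 F [ 0.96 -3.33 13.57]
centre [0.565  0.2385] menorah frame [ 0.0022 -0.0124] ang -13.34
```

That works: the slate is now at (2, -12) mm from centre at -13.3°. I'll pull the rest of the way.

Request:
{"method": "servo_tool", "body": {"steps": [[0.001, -0.001, 0.0004, 0, 0], [0.003, -0.002, 0.0004, -0.01, 0], [0.005, -0.003, 0.0004, -0.02, 0], [0.007, -0.004, 0.0004, -0.03, 0], [0.009, -0.004, 0.0004, -0.03, 0], [0.011, -0.004, 0.0004, -0.03, 0], [0.0125, -0.004, 0.0004, -0.03, 0], [0.0125, -0.004, 0.0004, -0.03, 0]]}}

```text
time: 30.15
tcp_pos: [0.5714, 0.2994, 0.006]
ee_rot: [2.392, 2.029, 0.01]
ft_force: [0.5, -3.8, 16.7]
width: -0.0
grip_force: 7.9
```

```bash
python3 sc.py 0.565 0.251 scene
```

```text
scene lead ang -11.91  at centre line 0.3132  span 0.577..0.649  n 13/29
scene trail ang -11.84  at centre line 0.1900  span 0.475..0.625  n 26/28
scene +x ang -12.00  at centre line 0.6461  span 0.183..0.291  n 12/20
scene -x ang -11.76  at centre line 0.4809  span 0.213..0.315  n 13/20
t 30.2 tcp [0.5714 0.2994 0.006 ] x [0.163 0.987 0.002] y [ 0.987 -0.163  0.007] z [ 0.008  0.001 -1.   ] w 0.0004595513678789287 F [-0.83 -3.64 15.05]
centre [0.5644 0.2514] menorah frame [-0.0008  0.0002] ang -11.84
```

The slate is centred within 1 mm and 0.7°. I'll lift straight up and retreat so the arm is clear for a last look.

Request:
{"method": "servo_tool", "body": {"steps": [[0, 0, -0.006, 0, 0], [0, 0, -0.02, 0, 0], [0, 0, -0.05, 0, 0], [0, 0, -0.09, 0, 0], [0, 0, -0.13, 0, 0], [0, 0, -0.16, 0, 0], [-0.03, 0, -0.18, 0, 0], [-0.07, 0, -0.2, 0, 0], [-0.11, 0, -0.2, 0, 0], [-0.15, 0, -0.2, 0, 0], [-0.19, 0, -0.2, 0, 0], [-0.23, 0, -0.2, 0, 0]]}}

```text
time: 31.4
tcp_pos: [0.529, 0.0709, 0.2012]
ee_rot: [-2.395, -2.033, 0.0]
ft_force: [0.1, -0.3, -0.4]
width: 0.0001
grip_force: 0.0
```

Request:
{"method": "servo_tool", "body": {"steps": [[-0.04, 0, 0, 0, 0], [-0.09, 0, 0, 0, 0], [-0.14, 0, 0, 0, 0], [-0.19, 0, 0, 0, 0], [-0.24, 0, 0, 0, 0], [-0.27, 0, 0, 0, 0], [-0.28, 0, 0, 0, 0], [-0.28, 0, 0, 0, 0], [-0.28, 0, 0, 0, 0]]}}

```text
time: 32.3
tcp_pos: [0.4843, -0.203, 0.201]
ee_rot: [-2.394, -2.032, -0.001]
ft_force: [-0.1, 0.6, -0.3]
width: -0.0
grip_force: 0.0
```

```bash
python3 sc.py 0.565 0.251 scene top | grep -v fail; python3 - <<'E'
from m import *
s=snap('top'); c=s['color'][140:330,110:320,::-1]; cv2.imwrite('pics/f.png',cv2.resize(c,None,fx=3,fy=3,interpolation=cv2.INTER_CUBIC))
for t,cc,mm in comps(blue(s),20): print(t[4],ray(s,*cc,.025))
E
```

```text
scene lead ang -11.69  at centre line 0.3132  span 0.499..0.649  n 26/30
scene trail ang -11.83  at centre line 0.1899  span 0.475..0.625  n 26/28
scene +x ang -11.95  at centre line 0.6463  span 0.183..0.291  n 12/20
scene -x ang -11.92  at centre line 0.4807  span 0.213..0.321  n 14/20
top lead ang -11.78  at centre line 0.3131  span 0.499..0.649  n 26/28
top trail ang -11.89  at centre line 0.1901  span 0.475..0.625  n 26/29
top +x ang -11.99  at centre line 0.6444  span 0.183..0.291  n 15/21
top -x ang -11.98  at centre line 0.4815  span 0.213..0.321  n 13/22
t 32.4 tcp [ 0.4845 -0.2026  0.201 ] x [0.161 0.987 0.001] y [ 0.987 -0.161 -0.   ] z [-0.     0.001 -1.   ] w 0.00011794981095513637 F [ 0.    0.09 -0.51]
centre [0.5628 0.2519] menorah frame [-0.0025  0.0003] ang -11.89
264 [0.46160294 0.0269857  0.025     ]
290 [0.41152771 0.02468186 0.025     ]
```

View pics/f.png

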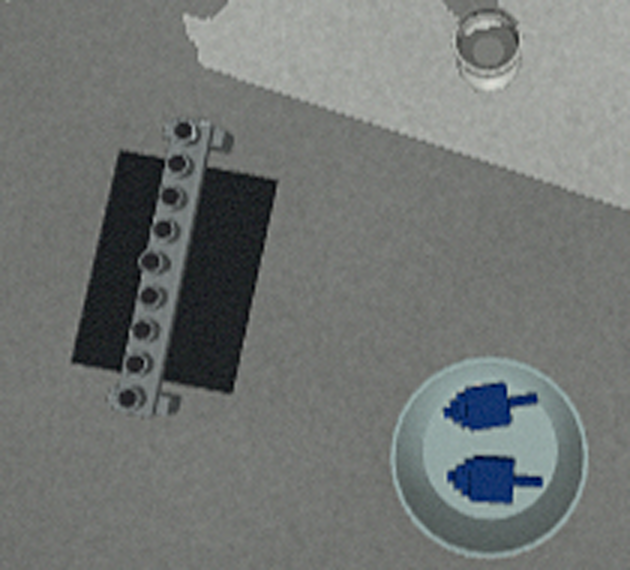

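The slate lies centred and square under the bar. The menorah's end cups, at (185,131) and (129,398) in the crop, match their starting positions, and both dreidels are in the bowl at (485,406) and (487,480). I'm handing the job in.

```bash
python3 -c "
from bench import manip
print(manip.job_done())"
```

```text
the job is handed in; nothing more can be done
None
```

The job is handed in, but no verdict was returned: by the last measurements both dreidels are in the bowl, and the slate lies flat under the bar, centred within about 3 mm and within 1° of square, with no visible shift of the menorah, bowl or egg cup.

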